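Close a forming roll's bore with its bung and keeper

TASK

Close the hollow roll that stands in the packing stand for storage: slide the loose grey bung across the deck, without lifting it off, until it drops into the roll's open mouth, and see that it is fully home, its head flat on the rim all round. Then swing the keeper bar round until it lies right across the bung, at its stop. Leave the other things where they are.

Things in the scene. Friction and masses are not known exactly. Their poses are not given: they have to be found in the camera images.
- stand: Fixed packing stand: a flat green deck plate 260 (x) by 480 (y) mm on four short legs, deck top 70 mm above the bench. Origin under the deck's centre at bench height; x and y along the deck's short and long sides, z up. Its place and yaw differ each time.
- mouth (a point): Centre of the roll's open round mouth, a bright steel ring (outer diameter 112 mm) flush with the deck top; the bore is 84 mm wide, straight, over 60 mm deep, with a 2 mm chamfer. It lies at x 0, y -125 mm, z 70 mm in the stand's frame, on deck level.
- bung: Loose 0.3 kg bung: grey plug with a flat steel handle. Plug 24 mm long, tapered from 68 mm wide at the foot to 81 mm, then a flat round head 96 mm wide, 10 mm thick. Origin: centre of the foot; z up through the head; own +y along the handle. At the start it rests on the rear edge of its foot and the handle's end, nose up 0.22 rad, handle pointing away from the mouth; seated, it lies level.
- bung_seat (a point): Centre of the underside of the bung's head, 24 mm above the bung's origin; on deck level and over the mouth's centre when the bung is home (head top then 10 mm above the deck).
- pivot (a point): Axis of the keeper bar on deck level, 75 mm from the mouth's centre, on the side away from the bung's start (stand's x 0, y -200 mm).
- keeper (a joint): Angle of the keeper bar about the upright axis through the pivot, rad. 0 = closed: against its stop, pointing from the pivot over the mouth's centre (stand's +y). It grows anticlockwise seen from above as the bar opens, to 1.9; open, near 1.5, the bar points to the stand's -x. Stiff: stays where left, about 1.5 N at the pin moves it.
- keeper_pin (a point): Top centre of the round upright steel pin on the keeper bar, 85 mm from the pivot, by which the bar is pushed. Pin 16 mm wide, standing 32 mm above the bar's top. The bar is 18 mm wide, 97 mm long from the pivot, its underside 14 mm and top 24 mm above the deck; the pin top is 56 mm above the deck.
- spare_roll: Bystander: solid steel hourglass roll, 72 mm wide, 85 mm tall, standing on the bench. Origin at the centre of its foot.
- carton: Bystander: small cardboard carton 50 x 50 x 22 mm on the deck's corner beyond the keeper's pivot. Origin under its centre.
- red_bin: Bystander: open red stock bin 150 (x) x 100 x 60 mm on the bench. Origin under its centre.
- bush: Bystander: dark steel bush, 54 mm wide, 50 mm tall, on the bench. Origin at the centre of its foot.
- handle_end (a point): Middle of the lower edge of the handle's free end, which drags on the deck at the start. The handle is a bar 24 mm wide and 8 mm thick from the head to 150 mm from the bung's axis, its underside 26 mm above the foot's plane (2 mm above the head's underside).

How it is judged:
By the outcome, as a careful person would: the job done as asked, in the order asked, and still so for the second after the job is handed in, with the robot touching nothing.
It also fails if it takes over 54 s, if anything falls off the work surface, if the arm or the gripper's body presses on something with over 40 N, if the wrist force passes 120 N, or if a joint passes its speed limit or range.

ROBOT

A 7-joint arm with a two-finger parallel gripper is mounted at the origin on the work surface. World frame = base frame: x ahead of the robot, y to its left, z up, the work surface at z = 0. Lengths are in m, angles in rad, forces in N, time in s.
With the tool pointing down it reaches from about 0.4 to 0.85 m from the base axis. Payload 4.5 kg.
Tool frame: the origin (TCP) lies midway between the tips of the shut fingers; the grasp point (between the pads) lies 19 mm behind it; z points along the fingers, y is the line along which they close (so a half turn about z gives the same grasp; the last joint's range is limited). The gripper opens to 88 mm and grips with 3 to 60 N. Pads are 18 mm wide; open, the fingers measure 123 mm over their backs; the gripper's body (75 mm by 187 mm) begins 45 mm behind the grasp point.
Start: joints at [-1.301, 0.689, -0.195, 1.565, 0.157, 0.902, -0.215], TCP at [0.146, 0.608, 0.239] pointing down, gripper open.
Joint ranges: [-3.01, 3.01], [-0.46, 2.08], [-1.47, 1.51], [0.13, 2.56], [-1, 4.14], [0.04, 2.09], [-2.66, 2.66]. Speed limits (rad/s): [2.57, 2.57, 3.14, 3.14, 3.14, 3.14, 3.14].

INTERFACE

Orientations are given as a unit quaternion [x, y, z, w].
In Python, from plant import sensors, eyes, finish_job gives the robot as it stands.
- The arm moves only by the tool send_rows, never from a script. Its argument "rows" is text: rows parted by semicolons, each of 4 numbers parted by spaces: the shift along the tool's x, y, z normalised to -1 to 1, where 1 is 30 cm, then the turn about the tool's z normalised to -1 to 1, where 1 is 2 pi rad. A call has 1 to 10 rows; each row is the pose to reach, as a shift and turn from the pose commanded when the call began, along the tool's axes at that moment, turning the shorter way round; what a row does not reach only later rows make up. A row lasts 1/12 s, in which the tool goes at most 41.7 mm and 7.16 degrees, less where a joint would pass 70% of its speed; a pose out of reach is approached as far as the arm can. A call with a number of a shift or a turn outside -1 to 1 is refused whole. A call with a gripper value outside its range is refused whole. "jaw" is the closure, from -1 (fully open) to 1 (shut), set as the call begins (left out, the last holds). The fingers move at their own pace and stop on an object; "force" is the grip in N (left out, the last holds). Time passes only in rows, so rows that repeat a pose let the fingers close. It gives the time, the measured TCP pose, the force, the opening and the grip force at its end, in the units of the state.
- sensors.get_state(): the state, without advancing time (a new reading comes with each control period).
- eyes.snapshot(name): name is "scene" or "side" or "wrist"; returns (picture, depth): 384x512x3 uint8, red, green, blue; 384x512 float32, m along the optical axis (not along the pixel's ray), 0 where there is no reading.
- eyes.calibration(name): a dict with "fov_y" (degrees; the focal length in pixels is half the picture's height over the tangent of half this angle, whatever the lens; pixels are square), "cx", "cy" (the principal point, pixels), "world_from_camera" (4x4, takes a point from camera to world coordinates). Camera axes: x right, y down, z forward; pixel columns grow to the right and rows downward; lengths in m; the calibration is good to about 2 mm. A picture is of the moment at which its call begins: read the wrist's pose just before it. calibration takes no time and is no camera call; for the wrist camera it gives the pose at the moment of the call.
- finish_job(): hands the job in; it is judged then, once.
The state is a dict: "clock": time; "q": joint angles; "qd": joint speeds; "joint_torque": joint torques, N m; "tool_pos": TCP position; "eef_rot": TCP orientation; "contact_force": force on the tool from outside, world axes, zero at the start; "moment": the same for the moment, N m; "opening": opening from 0.0 (shut) to 1.0 (fully open); "finger_force": force on a finger pad.
Only numpy, scipy, OpenCV 4.12 (cv2) and the standard library are available. Lean on these libraries where they do the work, as an engineer would, in place of code of your own. Each camera call takes 0.05 s, during which the arm holds its last target. There are 200 camera calls.

## Working session

There is one attempt and no reset: what is moved stays moved. The work goes in short steps, Python scripts to look and compute and a tool call to move; the robot and the scene stay as the last step left them, time stands still between calls to the robot, and variables do not carry over. Pictures are saved under pics/ and viewed, at most 10 in all, crops included, and the job is handed in when it is done.

Besides the shell and the picture viewer there is one more tool, called by a JSON object that holds its "fn" and its "kwargs", one argument or row to a line. send_rows: Moves the arm, as the interface text tells. Scaled input: -1 to 1 covers 30 cm each way for a shift and 2 pi rad each way for a turn. Its arguments: {"type":"object","properties":{"rows":{"type":"string"},"jaw":{"type":"number"},"force":{"type":"number"}},"required":["rows"]}

```bash
ls; mkdir -p pics
cat > h.py <<'E'
import numpy as np, cv2
from plant import sensors, eyes
from scipy.spatial.transform import Rotation as R
def snap(n,fn):
    c=eyes.calibration(n); im,d=eyes.snapshot(n)
    cv2.imwrite('pics/%s.png'%fn,im[:,:,::-1]); np.savez('pics/%s.npz'%fn,im=im,d=d,T=c['world_from_camera'],f=192/np.tan(np.radians(c['fov_y'])/2),cx=c['cx'],cy=c['cy'])
    return load(fn)
def load(fn):
    z=np.load('pics/%s.npz'%fn); T=z['T'];f=float(z['f']);d=z['d'];h,w=d.shape
    u,v=np.meshgrid(np.arange(w),np.arange(h))
    P=np.stack([(u-z['cx'])/f*d,(v-z['cy'])/f*d,d],-1)@T[:3,:3].T+T[:3,3]
    P[d<=0]=np.nan
    return z['im'],P
def st():
    s=sensors.get_state()
    for k in('clock','q','tool_pos','eef_rot','contact_force','opening'):print(k,np.round(s[k],4))
    return s
E
python3 - <<'E'
from h import *
s=st();print(R.from_quat(s['eef_rot']).as_matrix().round(3))
a,_=snap('scene','s0');b,_=snap('side','d0')
cv2.imwrite('pics/both.png',cv2.resize(np.vstack([a,b])[:,:,::-1],(512,768))[:, :])
E
```

```text
pics
clock 0.0
q [-1.3012  0.69   -0.1945  1.5663  0.1573  0.9025 -0.2151]
tool_pos [0.1459 0.6071 0.2379]
eef_rot [ 1.176e-01  9.931e-01 -9.000e-04 -0.000e+00]
contact_force [-0.2038 -0.7525 -0.0939]
opening 0.9982
[[-0.972  0.234 -0.   ]
 [ 0.234  0.972 -0.002]
 [-0.    -0.002 -1.   ]]
```

View pics/s0.png

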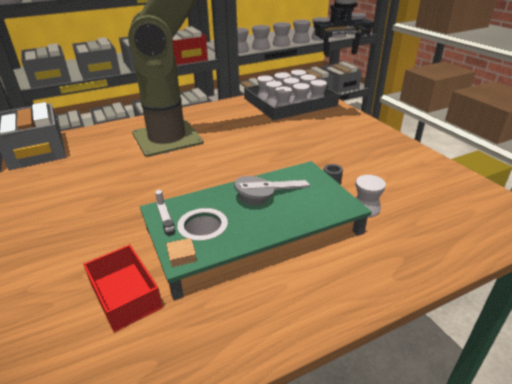

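View pics/d0.png

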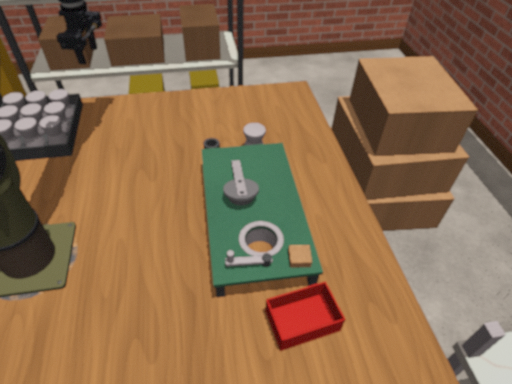

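The scene view shows the deck with its mouth at (203,224), bung head at (255,187), handle end at (309,183) and keeper pin at (160,197). In the side view these are at (261,240), (241,190), (237,163) and (230,256). Next I measure these from both depth images.

```bash
cat > m.py <<'E'
from h import *
def analyse(fn):
    im,P=load(fn); I=im.astype(int); z=P[:,:,2]
    roi=(P[:,:,0]>0.2)&(P[:,:,0]<1.0)&(abs(P[:,:,1])<0.6)
    g=roi&(I[:,:,1]>I[:,:,0]+25)&(I[:,:,1]>I[:,:,2]+15)&(abs(z-.07)<.012)
    Q=P[g]; print(fn,'deck z',np.median(Q[:,2]).round(4),len(Q))
    (c,sz,an)=cv2.minAreaRect(Q[:,:2].astype(np.float32)); print(' rect',np.round(c,4),np.round(sz,4),an)
    grey=roi&(I.max(2)-I.min(2)<40)
    return I,P,roi,grey,c,sz,an
def frame(c,sz,an,mouth):
    a=np.radians(an if sz[1]>sz[0] else an+90)  # x along short side
    for k in range(2):
        x=np.array([np.cos(a+k*np.pi),np.sin(a+k*np.pi)]);y=np.array([-x[1],x[0]])
        if (np.array(mouth)-c)@y<0: return x,y,np.arctan2(x[1],x[0])
if __name__=='__main__':
  for fn,mp in(('s0',(203,211)),('d0',(261,223))):
    I,P,roi,grey,c,sz,an=analyse(fn)
    m=P[mp[1],mp[0],:2]; x,y,yaw=frame(c,sz,an,m); print(' yaw',yaw,'mouthpx',m,'mouth pred',c-.125*y)
    L=np.stack([(P[:,:,:2]-c)@x,(P[:,:,:2]-c)@y],-1); z=P[:,:,2]
    ring=grey&(abs(z-.07)<.006)&(np.hypot(L[...,0],L[...,1]+.125)<.07)
    q=L[ring].astype(np.float32); e=cv2.minEnclosingCircle(q); print(' ring L',np.round(e[0],4),e[1]*2,len(q))
    b=grey&(z>.076)&(L[...,1]>-.06)&(abs(L[...,0])<.13)&(L[...,1]<.25)
    q=L[b]; print(' bung n',b.sum(),'x',q[:,0].min(),q[:,0].max(),'y',q[:,1].min(),q[:,1].max(),'z',z[b].max())
    k=(z>.083)&(L[...,1]<-.09)&(abs(L[...,0])<.14)&(L[...,1]>-.25)&grey
    q=L[k]; pin=L[k&(z>.108)]; print(' keeper n',k.sum(),len(pin),'pin',pin.mean(0),z[k].max())
    np.savez('pics/L_%s.npz'%fn,L=L,b=b,z=z)
    # handle: pca of light pts, head
    q=np.c_[L[b],z[b]]
    top=q[q[:,2]>.083]
    br=I.sum(2)[b]
    print(' handle-end pts',q[np.argsort(-q[:,1])[:8]].round(3).tolist())
    hd=b&(I.sum(2)<420); 
    for t in(330,420,480):
        w=L[b&(I.sum(2)<t)]; print(t,len(w), w.mean(0) if len(w) else 0)
E
python3 m.py
```

```text
s0 deck z 0.0692 10653
 rect [0.5984 0.0452] [0.4805 0.262 ] 88.78384399414062
 yaw -0.02122592652014912 mouthpx [ 0.55449124 -0.06359406] mouth pred [ 0.59572597 -0.07982159]
 ring L [-0.0003 -0.129 ] 0.13179758191108704 777
 bung n 1126 x -0.07827794066972878 0.015475744695221913 y -0.02942247793846296 0.16411531740606294 z 0.1208962747873179
 keeper n 360 57 pin [-0.08176757 -0.19640318] 0.12632931352925414
 handle-end pts [[-0.021, 0.164, 0.078], [-0.026, 0.164, 0.078], [-0.038, 0.163, 0.077], [-0.018, 0.163, 0.077], [-0.032, 0.162, 0.078], [-0.027, 0.162, 0.078], [-0.022, 0.162, 0.078], [-0.023, 0.16, 0.078]]
330 313 [-0.00643302  0.01031859]
420 414 [-0.00826287  0.01636577]
480 762 [-0.01842135  0.01786676]
d0 deck z 0.0711 9265
 rect [0.5946 0.047 ] [0.4841 0.2561] 88.62849426269531
 yaw -0.02393729082595921 mouthpx [ 0.60175324 -0.03061181] mouth pred [ 0.59155921 -0.07796776]
 ring L [-0.0011 -0.1292] 0.1325364112854004 749
 bung n 886 x -0.0807519098903471 0.012459793927780082 y -0.029898846323605087 0.16564605466964524 z 0.12347462717632718
 keeper n 458 63 pin [-0.08545606 -0.19884173] 0.12930366368997204
 handle-end pts [[-0.033, 0.166, 0.078], [-0.027, 0.165, 0.078], [-0.037, 0.165, 0.079], [-0.031, 0.164, 0.079], [-0.025, 0.164, 0.079], [-0.022, 0.164, 0.079], [-0.034, 0.162, 0.078], [-0.031, 0.16, 0.079]]
330 195 [-0.03981706 -0.01450329]
420 573 [-0.03585243  0.00586677]
480 662 [-0.03545885  0.01133364]
```

{"fn": "send_rows", "kwargs": {
  "rows": "-0.87 -0.61 0 0;-0.87 -0.61 0 0;-0.87 -0.61 0 0;-0.87 -0.61 0 0;-0.87 -0.61 0 0;-0.87 -0.61 0 0;-0.87 -0.61 0 0;-0.87 -0.61 0 0;-0.87 -0.61 0 0;-0.87 -0.61 0 0",
  "jaw": 0.0,
  "force": 12
}}

```text
clock: 0.93
tool_pos: [0.3582, 0.3671, 0.2385]
eef_rot: [0.12, 0.993, -0.0, 0.0]
contact_force: [-0.5, 1.0, 0.6]
opening: 0.496
finger_force: 0.0
```

{"fn": "send_rows", "kwargs": {
  "rows": "-0.87 -0.61 0 0.22;-0.87 -0.61 0 0.22;-0.87 -0.61 0 0.22;-0.87 -0.61 0 0.22;-0.87 -0.61 0 0.22;-0.87 -0.61 0 0.22;-0.87 -0.61 0 0.22;-0.87 -0.61 0 0.22;-0.87 -0.61 0 0.22;-0.87 -0.61 0 0.22"
}}

```text
clock: 1.77
tool_pos: [0.5689, 0.1298, 0.2383]
eef_rot: [0.679, 0.734, 0.0, -0.0]
contact_force: [-0.2, 1.1, -1.0]
opening: 0.502
finger_force: 0.0
```

{"fn": "send_rows", "kwargs": {
  "rows": "0 0 0 0;0 0 0 0;0 0 0 0"
}}

```text
clock: 2.02
tool_pos: [0.5675, 0.1317, 0.2385]
eef_rot: [0.674, 0.739, 0.0, -0.0]
contact_force: [-0.1, 0.2, -0.2]
opening: 0.502
finger_force: 0.0
```

Run:
```python
from h import *
s=st();print(R.from_quat(s['eef_rot']).as_matrix().round(3))
snap('wrist','w1')
```

```text
clock 2.0167
q [-0.3666  0.632   0.1021  1.7071 -0.0847  0.8072 -0.1345]
tool_pos [0.5675 0.1317 0.2385]
eef_rot [ 6.743e-01  7.385e-01  1.000e-04 -5.000e-04]
contact_force [-0.0866  0.2209 -0.1712]
opening 0.5023
[[-0.091  0.996 -0.001]
 [ 0.996  0.091  0.001]
 [ 0.001 -0.001 -1.   ]]
```

View pics/w1.png

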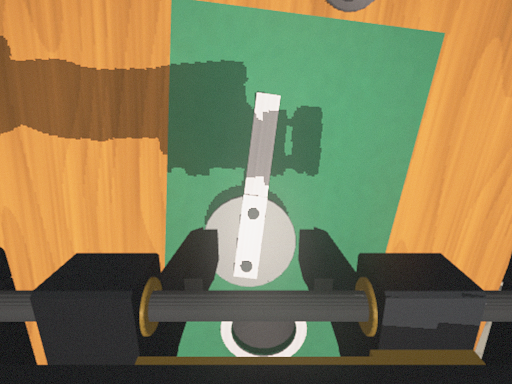

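The wrist view shows the handle from about (245,275) to its free end at (267,97), the head around (250,240), and the mouth below at (263,325), partly behind the gripper. Next I measure the handle line.

Run:
```python
from h import *
im,P=load('w1')
c=np.array([.5965,.046]);x=np.array([np.cos(-.0225),np.sin(-.0225)]);y=np.array([-x[1],x[0]])
for n,p in dict(end=(267,98),h1=(264,125),h2=(259,165),h3=(256,190),h4=(250,235),nose=(246,272),headL=(209,240),headR=(293,240),headF=(252,283),deck=(340,200)).items():
    q=P[p[1],p[0]];print(n,q.round(4),'local',np.round([(q[:2]-c)@x,(q[:2]-c)@y],4))
I=im.astype(int);gr=(I.max(2)-I.min(2)<30)&(I.sum(2)>250)
for v in (110,130,150,170): 
    r=np.where(gr[v,235:300])[0]+235; print(v,r.min(),r.max(),P[v,r.min()].round(4),P[v,r.max()].round(4))
# ring fit
r=gr.copy();r[:300]=0;r&=abs(P[:,:,2]-.07)<.01;r[:,:215]=0;r[:,320:]=0
q=P[r][:,:2];A=np.c_[2*q,np.ones(len(q))]
print('ring',len(q),q.min(0),q.max(0),np.median(P[r][:,2]))
```

```text
end [0.5684 0.209  0.0769] local [-0.0318  0.1623]
h1 [0.5678 0.1833 0.0838] local [-0.0318  0.1366]
h2 [0.5664 0.1443 0.0915] local [-0.0323  0.0976]
h3 [0.5656 0.1199 0.0981] local [-0.0326  0.0732]
h4 [0.5635 0.0753 0.1096] local [-0.0336  0.0286]
nose [0.5628 0.0376 0.1181] local [-0.0335 -0.0092]
headL [0.5413 0.1396 0.2498] local [-0.0573  0.0923]
headR [0.6083 0.0719 0.1059] local [0.0112 0.0262]
headF [0.57   0.0253 0.1185] local [-0.026  -0.0213]
deck [0.6607 0.108  0.07  ] local [0.0628 0.0634]
110 254 278 [0.5565 0.196  0.068 ] [0.5803 0.1987 0.0793]
130 251 276 [0.5551 0.1755 0.0679] [0.5801 0.1796 0.0842]
150 249 281 [0.5548 0.1548 0.0703] [0.5888 0.1576 0.0685]
170 245 284 [0.5523 0.1325 0.0694] [0.5945 0.1362 0.0687]
ring 996 [ 0.53620794 -0.12375032] [ 0.64867529 -0.05979325] 0.06962443739278104
```

{"fn": "send_rows", "kwargs": {
  "rows": "0.11 0.008 0 0.019;0.11 0.008 0.1 0.019;0.11 0.008 0.3 0.019;0.11 0.008 0.42 0.019;0.11 0.008 0.49 0.019;0.11 0.008 0.52 0.019;0.11 0.008 0.54 0.019;0.11 0.008 0.54 0.019;0.11 0.008 0.54 0.019"
}}

```text
clock: 2.82
tool_pos: [0.569, 0.1634, 0.0784]
eef_rot: [0.719, 0.695, 0.001, 0.001]
contact_force: [0.4, -0.1, 0.4]
opening: 0.498
finger_force: 0.0
```

{"fn": "send_rows", "kwargs": {
  "rows": "0 0 0 0;0 0 0 0;0 0 0 0;0 0 0 0;0 0 0 0;0 0 0 0;0 0 0 0;0 0 0 0",
  "jaw": 1,
  "force": 12
}}

```text
clock: 3.48
tool_pos: [0.5684, 0.1632, 0.0778]
eef_rot: [0.719, 0.695, 0.001, 0.0]
contact_force: [-0.7, 0.8, 7.0]
opening: 0.271
finger_force: 12.0
```

Run:
```python
from h import *
s=st();print(R.from_quat(s['eef_rot']).as_matrix().round(3))
```

```text
clock 3.4833
q [-0.4091  0.8742  0.0905  1.7974 -0.1525  0.4748 -0.2498]
tool_pos [0.5684 0.1632 0.0778]
eef_rot [7.192e-01 6.948e-01 9.000e-04 3.000e-04]
contact_force [-0.6713  0.766   7.0066]
opening 0.2706
[[ 0.035  0.999  0.002]
 [ 0.999 -0.035  0.001]
 [ 0.001  0.002 -1.   ]]
```

{"fn": "send_rows", "kwargs": {
  "rows": "-0.03 0.01 0 0;-0.06 0.02 0 0;-0.1 0.04 0 0;-0.14 0.05 0 0;-0.18 0.07 0 0;-0.22 0.08 0 0;-0.26 0.1 0 0;-0.3 0.11 0 0;-0.32 0.11 0 0;-0.32 0.11 0 0"
}}

```text
clock: 4.32
tool_pos: [0.599, 0.0648, 0.0778]
eef_rot: [0.72, 0.694, 0.001, 0.001]
contact_force: [1.5, -1.3, 6.1]
opening: 0.271
finger_force: 12.0
```

Run:
```python
from h import *
s=st()
a,P=snap('side','d1');b,Q=snap('scene','s1')
t=np.hstack([cv2.resize(a[110:290,190:330],(400,514)),cv2.resize(b[130:280,130:280],(400,400)).repeat(1,0)[:400] if 0 else cv2.resize(b[120:300,130:270],(400,514))])
cv2.imwrite('pics/c1.png',t[:,:,::-1])
```

```text
clock 4.3167
q [-0.2226  0.8817  0.0675  1.7636 -0.1086  0.4963 -0.1201]
tool_pos [0.599  0.0648 0.0778]
eef_rot [0.7197 0.6943 0.0013 0.0012]
contact_force [ 1.534  -1.3484  6.0965]
opening 0.2713
```

View pics/c1.png

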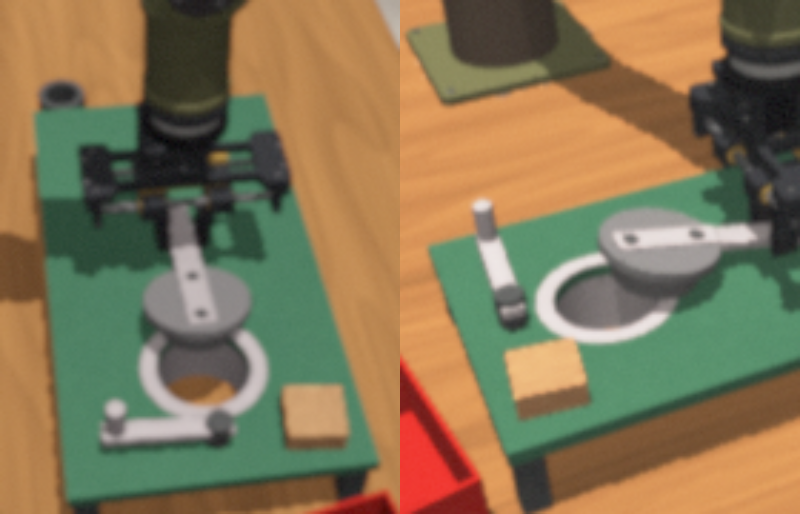

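The crops show the bung, still nose up, held by the handle with its head over the mouth's near rim. I check its lateral alignment.

Run:
```python
from h import *
c=np.array([.5965,.046]);x=np.array([np.cos(-.0225),np.sin(-.0225)]);y=np.array([-x[1],x[0]])
for fn in('s1','d1'):
    im,P=load(fn);I=im.astype(int);z=P[...,2]
    gr=(I.max(2)-I.min(2)<40)
    L=np.stack([(P[...,:2]-c)@x,(P[...,:2]-c)@y],-1)
    for lo,hi,n in((.095,.13,'head'),(.064,.076,'ring')):
        b=gr&(z>lo)&(z<hi)&(abs(L[...,0])<.062)&(L[...,1]<-.02)&(L[...,1]>-.19 if n=='ring' else L[...,1]>-.11)
        q=np.c_[L[b]]; 
        hull=cv2.convexHull(q.astype(np.float32))[:,0]
        print(fn,n,len(q),'x',np.percentile(q[:,0],[.5,99.5]).round(4),'y',np.percentile(q[:,1],[.5,99.5]).round(4))
    b=gr&(z>.095)&(z<.13)&(abs(L[...,0])<.062)&(L[...,1]<-.03)&(L[...,1]>-.11)
    q=np.c_[L[b],z[b]]
    # plane fit & circle centre via edge
    A=np.c_[q[:,:2],np.ones(len(q))];print(np.linalg.lstsq(A,q[:,2],rcond=None)[0].round(3))
```

```text
s1 head 796 x [-0.0457  0.0498] y [-0.1097 -0.022 ]
s1 ring 664 x [-0.0594  0.0571] y [-0.186  -0.0212]
[-0.041 -0.2    0.093]
d1 head 654 x [-0.0484  0.0427] y [-0.1097 -0.0217]
d1 ring 622 x [-0.0599  0.0574] y [-0.1854 -0.0241]
[ 0.007 -0.201  0.096]
```

{"fn": "send_rows", "kwargs": {
  "rows": "-0.02 0 0 0;-0.04 0 0 0;-0.06 0 0 0;-0.08 0 0 0;-0.1 0 0 0;-0.11 0 0 0;-0.12 0 0 0;-0.12 0 0 0"
}}

```text
clock: 5.08
tool_pos: [0.5955, 0.0282, 0.0764]
eef_rot: [0.72, 0.694, -0.001, 0.0]
contact_force: [0.2, -1.2, -2.6]
opening: 0.27
finger_force: 12.0
```

Run:
```python
from h import *
c=np.array([.5965,.046]);x=np.array([np.cos(-.0225),np.sin(-.0225)]);y=np.array([-x[1],x[0]])
for fn,n in(('s2','scene'),('d2','side')):
    im,P=snap(n,fn);I=im.astype(int);z=P[...,2]
    gr=(I.max(2)-I.min(2)<40)
    L=np.stack([(P[...,:2]-c)@x,(P[...,:2]-c)@y],-1)
    b=gr&(z>.074)&(z<.13)&(np.hypot(L[...,0],L[...,1]+.125)<.055)&(L[...,1]>-.185)
    q=np.c_[L[b],z[b]]
    A=np.c_[q[:,:2],np.ones(len(q))];print(np.percentile(q,[1,99],0).round(4).tolist(),np.linalg.lstsq(A,q[:,2],rcond=None)[0].round(3))
st()
```

```text
[[-0.0438, -0.1647, 0.0756], [0.0471, -0.0738, 0.102]] [-0.066 -0.067  0.088]
[[-0.0505, -0.1641, 0.0747], [0.0398, -0.0742, 0.1045]] [ 0.006 -0.043  0.093]
clock 5.1833
q [-0.1592  0.8799  0.0589  1.7786 -0.0934  0.4874 -0.0745]
tool_pos [0.5954 0.0283 0.0762]
eef_rot [ 7.196e-01  6.944e-01 -1.100e-03  2.000e-04]
contact_force [ 0.2864 -3.8096 -2.891 ]
opening 0.2675
```

{"fn": "send_rows", "kwargs": {
  "rows": "0 0 0 0;0 0 0 0;0 0 0 0;0 0 0 0;0 0 0 0;0 0 0 0",
  "jaw": 0.1
}}

```text
clock: 5.68
tool_pos: [0.5962, 0.0302, 0.0768]
eef_rot: [0.719, 0.695, 0.0, -0.0]
contact_force: [-0.0, 0.3, -0.1]
opening: 0.448
finger_force: 0.0
```

```bash
cat > chk.py <<'E'
from h import *
import sys
c=np.array([.5965,.046]);x=np.array([np.cos(-.0225),np.sin(-.0225)]);y=np.array([-x[1],x[0]])
def chk(k):
  out=[]
  for fn,n in(('s'+k,'scene'),('d'+k,'side')):
    im,P=snap(n,fn);I=im.astype(int);z=P[...,2]
    gr=(I.max(2)-I.min(2)<40)
    L=np.stack([(P[...,:2]-c)@x,(P[...,:2]-c)@y],-1)
    b=gr&(z>.074)&(z<.13)&(np.hypot(L[...,0],L[...,1]+.125)<.06)&(L[...,1]>-.185)
    q=np.c_[L[b],z[b]]
    m=np.hypot(q[:,0],q[:,1]+.125)<.038
    A=np.c_[q[m,0],q[m,1]+.125,np.ones(m.sum())];print(fn,np.percentile(q,[1,99],0).round(4).tolist(),'plane',np.linalg.lstsq(A,q[m,2],rcond=None)[0].round(3))
    out.append(cv2.resize(im[110:290,190:330] if n=='side' else im[120:300,130:270],(400,514)))
  cv2.imwrite('pics/c%s.png'%k,np.hstack(out)[:,:,::-1])
chk(sys.argv[1]);st()
E
python3 chk.py 3
```

```text
s3 [[-0.043, -0.1701, 0.0745], [0.0469, -0.0682, 0.0837]] plane [-0.001 -0.022  0.081]
d3 [[-0.0499, -0.1695, 0.0745], [0.0409, -0.0694, 0.0865]] plane [-0.004 -0.018  0.083]
clock 5.7833
q [-0.1599  0.8791  0.057   1.7776 -0.0942  0.4874 -0.0744]
tool_pos [0.5961 0.0301 0.0767]
eef_rot [ 7.191e-01  6.949e-01  1.000e-04 -0.000e+00]
contact_force [-0.5244 -0.6411  0.1723]
opening 0.4499
```

View pics/c3.png

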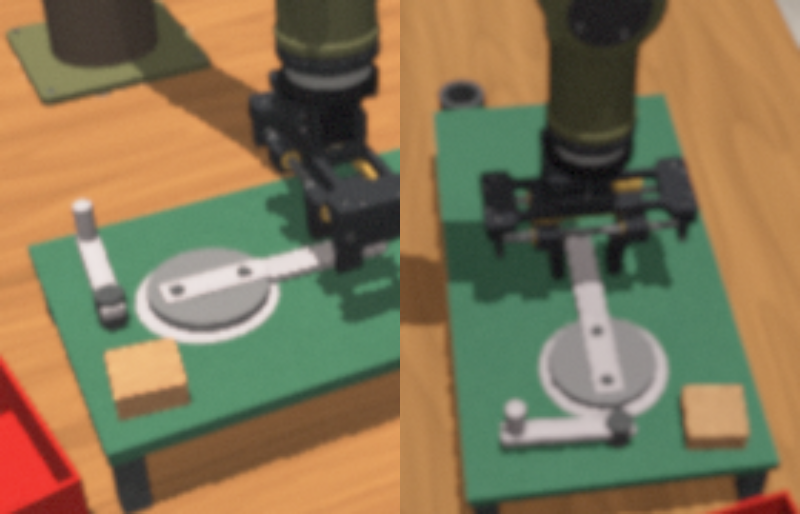

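The bung has dropped in, but its nose is still about 0.02 rad up. I press its nose down with the fingers shut.

{"fn": "send_rows", "kwargs": {
  "rows": "0 0 -0.1 0;0 0 -0.2 0;-0.12 0 -0.2 0;-0.25 0 -0.2 0;-0.37 0 -0.2 0;-0.43 0 -0.2 0;-0.43 0 -0.1 0;-0.43 0 -0.03 0;-0.43 0 -0.03 0;-0.43 0 -0.03 0",
  "jaw": 1
}}

```text
clock: 6.62
tool_pos: [0.5909, -0.0987, 0.0851]
eef_rot: [0.719, 0.695, -0.001, -0.001]
contact_force: [-0.7, -0.9, 0.8]
opening: 0.003
finger_force: 0.0
```

{"fn": "send_rows", "kwargs": {
  "rows": "0 0 0.01 0;0 0 0.02 0;0 0 0.025 0;0 0 0.025 0"
}}

```text
clock: 6.95
tool_pos: [0.5928, -0.0988, 0.0805]
eef_rot: [0.719, 0.695, 0.001, 0.001]
contact_force: [-1.3, 0.4, 9.2]
opening: 0.007
finger_force: 5.1
```

{"fn": "send_rows", "kwargs": {
  "rows": "0 0 0.005 0;0 0 0.01 0;0 0 0.01 0;0 0 0.01 0"
}}

```text
clock: 7.28
tool_pos: [0.5928, -0.0988, 0.0804]
eef_rot: [0.719, 0.695, 0.001, 0.001]
contact_force: [-7.7, 2.1, 31.4]
opening: 0.002
finger_force: 16.1
```

```bash
python3 chk.py 4
```

```text
s4 [[-0.0202, -0.1711, 0.0743], [0.0467, -0.0676, 0.0848]] plane [-0.047 -0.011  0.081]
d4 [[-0.0512, -0.1712, 0.0744], [0.0393, -0.0943, 0.1269]] plane [-0.002 -0.387  0.083]
clock 7.3833
q [ 0.0699  0.8747  0.0328  1.7666 -0.0532  0.4972  0.1035]
tool_pos [ 0.5928 -0.0987  0.0804]
eef_rot [0.7191 0.6949 0.0014 0.0014]
contact_force [-7.2242  2.7245 32.3323]
opening 0.005
```

{"fn": "send_rows", "kwargs": {
  "rows": "0 0 -0.1 0;0 0 -0.22 0;0 0 -0.3 -0.02;-0.05 -0.1 -0.3 -0.04;-0.1 -0.2 -0.3 -0.06;-0.18 -0.27 -0.3 -0.08;-0.18 -0.27 -0.3 -0.1;-0.18 -0.27 -0.3 -0.12;-0.18 -0.27 -0.3 -0.14;-0.18 -0.27 -0.3 -0.16",
  "jaw": 0.15
}}

```text
clock: 8.22
tool_pos: [0.5093, -0.1505, 0.1662]
eef_rot: [0.295, 0.955, -0.0, 0.001]
contact_force: [-0.2, 0.2, -0.1]
opening: 0.427
finger_force: 0.0
```

{"fn": "send_rows", "kwargs": {
  "rows": "0 0 0 -0.02;0 0 0 -0.04;0 0 0 -0.06;0 0 0 -0.08;0 0 0 -0.08;0 0 0 -0.08"
}}

```text
clock: 8.72
tool_pos: [0.5091, -0.1503, 0.1657]
eef_rot: [0.053, 0.999, -0.0, 0.001]
contact_force: [-0.7, -0.0, 0.1]
opening: 0.423
finger_force: 0.0
```

```bash
python3 chk.py 5
python3 - <<'E'
from h import *
s=sensors.get_state();M=R.from_quat(s['eef_rot']).as_matrix();print(M.round(3))
c=np.array([.5965,.046]);x=np.array([np.cos(-.0225),np.sin(-.0225)]);y=np.array([-x[1],x[0]])
for fn in('s5','d5'):
    im,P=load(fn);I=im.astype(int);z=P[...,2];L=np.stack([(P[...,:2]-c)@x,(P[...,:2]-c)@y],-1)
    k=(z>.1)&(z<.133)&(np.hypot(L[...,0]+.083,L[...,1]+.198)<.02)
    print(fn,k.sum(),np.nanmean(P[k],0).round(4),L[k].mean(0).round(4))
E
```

```text
s5 [[-0.0446, -0.1705, 0.075], [0.0465, -0.0687, 0.0837]] plane [-0.001 -0.022  0.081]
d5 [[-0.0344, -0.1703, 0.0746], [0.0407, -0.0694, 0.0865]] plane [-0.009 -0.014  0.083]
clock 8.8167
q [ 0.441   0.6952 -0.3966  1.9159  0.4429  0.6163  1.2261]
tool_pos [ 0.509  -0.1502  0.1656]
eef_rot [ 5.270e-02  9.986e-01 -2.000e-04  3.000e-04]
contact_force [1.996e-01 3.000e-04 6.778e-01]
opening 0.4235
[[-0.994  0.105  0.001]
 [ 0.105  0.994 -0.   ]
 [-0.001 -0.    -1.   ]]
s5 86 [ 0.5123 -0.1493  0.1155] [-0.0798 -0.1971]
d5 11 [ 0.5036 -0.154   0.1043] [-0.0884 -0.202 ]
```

View pics/c5.png

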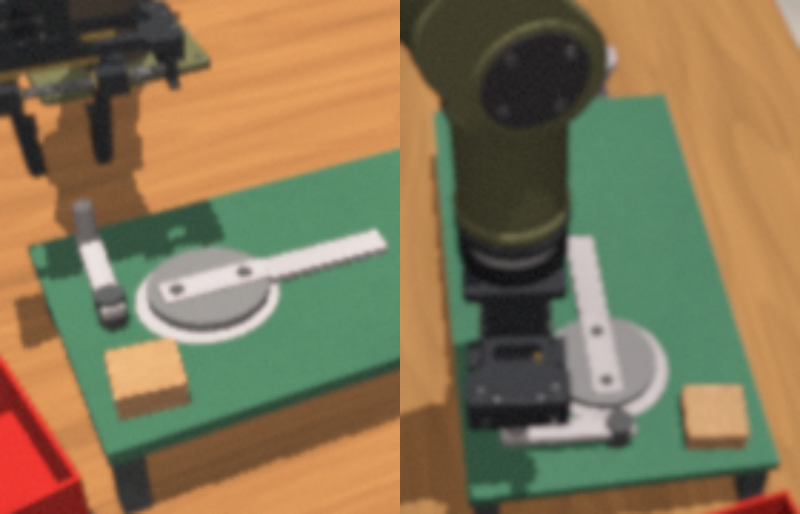

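The crops show the bung in the mouth with its handle off the deck, and the gripper above the pin. I check whether the residual slope is camera bias by comparing it with the deck.

Run:
```python
from h import *
c=np.array([.5965,.046]);x=np.array([np.cos(-.0225),np.sin(-.0225)]);y=np.array([-x[1],x[0]])
for fn in('s5','d5','s0','d0'):
    im,P=load(fn);I=im.astype(int);z=P[...,2];l0=(P[...,:2]-c)@x;l1=(P[...,:2]-c)@y
    g=(I[...,1]>I[...,0]+25)&(I[...,1]>I[...,2]+15)&(abs(z-.07)<.006)&(abs(l0)<.12)&(l1>-.23)&(l1<.1)
    A=np.c_[l0[g],l1[g]+.125,np.ones(g.sum())];cf=np.linalg.lstsq(A,z[g],rcond=None)[0]
    print(fn,'deck',cf.round(4))
    if fn[1]=='5':
        h=z-(cf[0]*l0+cf[1]*(l1+.125)+cf[2])
        gr=(I.max(2)-I.min(2)<40)&(h>.004)&(h<.02)
        for a in np.arange(-.17,.04,.015):
            m=gr&(abs(l0)<(.035 if a<-.09 else .008))&(abs(l1-a-.0075)<.0075)
            if m.sum()>3: print(round(a+.0075,3),m.sum(),np.median(h[m]).round(4),end=' | ')
        print()
```

```text
s5 deck [ 0.0008 -0.0007  0.0693]
-0.162 130 0.0116 | -0.148 130 0.0118 | -0.133 133 0.0114 | -0.118 127 0.0112 | -0.103 124 0.0109 | -0.088 108 0.0108 | -0.073 25 0.0102 | -0.058 30 0.0098 | -0.043 28 0.0093 | -0.028 26 0.0087 | -0.013 26 0.0082 | 0.002 23 0.0084 | 0.017 23 0.0083 | 
d5 deck [-0.0009  0.0011  0.0711]
-0.162 142 0.0111 | -0.148 137 0.012 | -0.133 138 0.0115 | -0.118 130 0.0113 | -0.103 123 0.011 | -0.088 101 0.0112 | -0.073 25 0.0103 | -0.058 26 0.0093 | -0.043 27 0.0091 | -0.028 24 0.0089 | -0.013 25 0.0085 | 0.002 22 0.0088 | 0.017 22 0.0083 | 
s0 deck [ 0.0007 -0.0009  0.0693]
d0 deck [-0.0012  0.0006  0.0711]
```

Measured against the deck, the nose stands about 2 mm high and the handle end touches the deck, so the bung isn't fully home. I suspect it sits off centre, so I look from above with the wrist camera.

{"fn": "send_rows", "kwargs": {
  "rows": "-0.08 0.07 -0.08 0;-0.16 0.14 -0.16 0;-0.24 0.2 -0.25 0;-0.32 0.27 -0.25 0;-0.32 0.27 -0.25 0;-0.32 0.27 -0.25 0;-0.32 0.27 -0.25 0",
  "jaw": 0.15
}}

```text
clock: 9.4
tool_pos: [0.6115, -0.0799, 0.2395]
eef_rot: [0.052, 0.999, -0.001, -0.001]
contact_force: [-0.4, -0.7, 0.1]
opening: 0.423
finger_force: 0.0
```

Run:
```python
from h import *
s=st();im,P=snap('wrist','w6')
```

```text
clock 9.4
q [ 0.2985  0.7023 -0.4418  1.5809  0.3503  0.9402  1.2065]
tool_pos [ 0.6115 -0.0799  0.2395]
eef_rot [ 5.170e-02  9.987e-01 -6.000e-04 -1.100e-03]
contact_force [-0.4175 -0.7321  0.071 ]
opening 0.4229
```

View pics/w6.png

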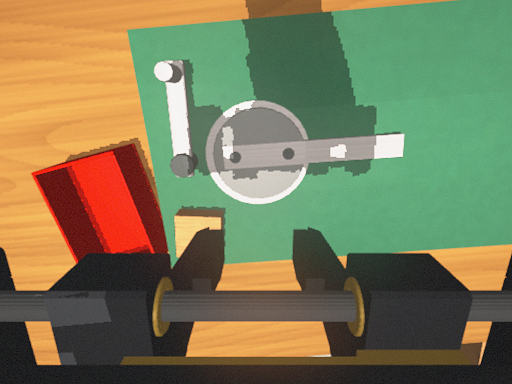

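The wrist view shows the head inside the bright ring, centred near (257,152), with the handle to (403,146), the pin at (170,71) and the pivot at (182,165). I fit circles to the ring and head.

```bash
cat > fit.py <<'E'
from h import *
from scipy.optimize import least_squares
import sys
fn=sys.argv[1]
z=np.load('pics/%s.npz'%fn);im=z['im'];T=z['T'];f=float(z['f']);d=z['d'];cx,cy=float(z['cx']),float(z['cy'])
_,P=load(fn);I=im.astype(int)
green=(I[...,1]>I[...,0]*1.25)&(I[...,1]>I[...,2]*1.15)
zd=np.nanmedian(P[...,2][green&(abs(P[...,2]-.07)<.01)])
pl=lambda u,v,h:(lambda r:T[:3,3]+r*((h-T[2,3])/r[2]))(T[:3,:3]@np.array([(u-cx)/f,(v-cy)/f,1]))
def proj(p):
    q=T[:3,:3].T@(p-T[:3,3]);return q[0]/q[2]*f+cx,q[1]/q[2]*f+cy
def ring(c0,r0,r1,h,mask,first):
    pts=[]
    for a in np.radians(np.arange(0,360,3)):
        rs=np.arange(r0,r1,.0004);uv=np.array([proj(np.array([c0[0]+r*np.cos(a),c0[1]+r*np.sin(a),h])) for r in rs]).round().astype(int)
        if uv[:,0].min()<0 or uv[:,0].max()>511 or uv[:,1].min()<0 or uv[:,1].max()>383: continue
        m=mask[uv[:,1],uv[:,0]]
        if m[-1]==m[0]: continue
        k=np.argmax(m!=m[0]);pts.append(np.r_[c0[:2]+rs[k]*np.array([np.cos(a),np.sin(a)])])
    pts=np.array(pts)
    F=lambda p:np.hypot(pts[:,0]-p[0],pts[:,1]-p[1])-p[2]
    s=least_squares(F,[c0[0],c0[1],r0],loss='soft_l1',f_scale=.001);return s.x.round(4),len(pts),np.abs(s.fun).mean().round(5)
c0=np.array([.593,-.079])
print('zd',zd)
print('ring',ring(c0,.050,.064,zd,green,0))
print('head',ring(c0,.042,.053,zd+.0105,I.sum(2)>620 if 0 else P[...,2]>zd+.0055,0))
m=(P[...,2]>zd+.004)&(P[...,2]<zd+.02)&(P[...,1]>.0)&(P[...,1]<.09)&(abs(P[...,0]-.6)<.04)
q=P[m]; print('handle',q.min(0).round(4),q.max(0).round(4))
pm=(P[...,2]>zd+.05)&(P[...,2]<zd+.06)&(P[...,1]<-.1);print('pin',pm.sum(),np.median(P[pm],0).round(4))
l=(P[:,:,2]-zd); 
for yy in np.arange(-.12,.07,.015):
    k=(abs(P[...,1]-yy)<.007)&(abs(P[...,0]-(.594+.02*(yy+.079)))<(.03 if yy<-.04 else .009))&(l>.004);print(round(yy,3),np.nanmedian(l[k]).round(4),end=' ')
E
python3 fit.py w6
```

```text
zd 0.06887399790081461
ring (array([ 0.5924, -0.0782,  0.0567]), 110, np.float64(0.00029))
head (array([ 0.5916, -0.0759,  0.0478]), 111, np.float64(0.00043))
handle [5.823e-01 1.000e-04 7.300e-02] [0.6088 0.0744 0.0804]
pin 324 [ 0.5064 -0.1449  0.1247]
-0.12 0.2574 -0.105 0.2518 -0.09 0.2512 -0.075 0.2513 -0.06 0.2498 -0.045 0.2559 -0.03 0.258 -0.015 0.25 0.0 0.0102 0.015 0.0092 0.03 0.0089 0.045 0.0085 0.06 0.0083
```

The head sits about 2.3 mm off centre toward the handle, so its rear rides on the chamfer. I nudge the handle's end gently toward the mouth.

{"fn": "send_rows", "kwargs": {
  "rows": "0.03 0.14 0 0;0.06 0.28 0 0;0.09 0.42 0 0;0.12 0.55 0 0;0.12 0.61 0.1 0;0.12 0.61 0.24 0;0.12 0.61 0.38 0;0.12 0.61 0.5 0;0.12 0.61 0.55 0;0.12 0.61 0.55 0",
  "jaw": 1
}}

```text
clock: 10.28
tool_pos: [0.5927, 0.104, 0.0725]
eef_rot: [0.052, 0.999, -0.002, -0.003]
contact_force: [0.1, -0.4, 1.4]
opening: 0.002
finger_force: 0.0
```

{"fn": "send_rows", "kwargs": {
  "rows": "0 -0.01 0 0;0 -0.02 0 0;0 -0.03 0 0;0 -0.03 0 0"
}}

```text
clock: 10.62
tool_pos: [0.5946, 0.0953, 0.0755]
eef_rot: [0.052, 0.999, -0.001, 0.0]
contact_force: [-0.3, 0.3, 0.3]
opening: 0.002
finger_force: 0.0
```

{"fn": "send_rows", "kwargs": {
  "rows": "0 0 0.007 0;0 -0.01 0.007 0;0 -0.02 0.007 0;0 -0.02 0.007 0;0 -0.02 0.007 0"
}}

```text
clock: 11.03
tool_pos: [0.594, 0.091, 0.0731]
eef_rot: [0.051, 0.999, -0.0, 0.0]
contact_force: [0.3, 0.7, -0.2]
opening: 0.007
finger_force: 0.0
```

{"fn": "send_rows", "kwargs": {
  "rows": "0 -0.01 0 0;0 -0.02 0 0;0 -0.02 0 0;0 -0.02 0 0"
}}

```text
clock: 11.37
tool_pos: [0.5934, 0.0853, 0.0731]
eef_rot: [0.051, 0.999, 0.0, 0.0]
contact_force: [-0.0, -0.1, 0.4]
opening: 0.001
finger_force: 0.1
```

{"fn": "send_rows", "kwargs": {
  "rows": "0 -0.01 0 0;0 -0.01 0 0;0 -0.01 0 0"
}}

```text
clock: 11.62
tool_pos: [0.5933, 0.0833, 0.0732]
eef_rot: [0.051, 0.999, 0.001, 0.0]
contact_force: [-0.1, 2.1, -0.3]
opening: 0.006
finger_force: 1.3
```

{"fn": "send_rows", "kwargs": {
  "rows": "0 -0.01 0 0;0 -0.01 0 0;0 -0.01 0 0"
}}

```text
clock: 11.87
tool_pos: [0.5935, 0.0827, 0.0735]
eef_rot: [0.05, 0.999, 0.002, 0.001]
contact_force: [0.5, 6.5, -0.7]
opening: 0.01
finger_force: 3.2
```

```bash
python3 chk.py 7
```

```text
s7 [[-0.0438, -0.1737, 0.0745], [0.0469, -0.0683, 0.0835]] plane [-0.006 -0.016  0.081]
d7 [[-0.0496, -0.1733, 0.0748], [0.0404, -0.0693, 0.0861]] plane [-0.011 -0.012  0.082]
clock 11.9667
q [-0.0321  0.8977 -0.3208  1.7619  0.4775  0.5561  0.8209]
tool_pos [0.5935 0.0827 0.0734]
eef_rot [0.0502 0.9987 0.0024 0.001 ]
contact_force [0.5462 6.728  0.0384]
opening 0.0048
```

{"fn": "send_rows", "kwargs": {
  "rows": "0 0.02 0 0;0 0.02 -0.1 0;0 0 -0.2 0;-0.02 -0.14 -0.2 0;-0.04 -0.28 -0.2 0;-0.05 -0.42 -0.2 0;-0.06 -0.55 -0.2 0;-0.06 -0.6 -0.15 0;-0.06 -0.6 -0.05 0;-0.06 -0.6 -0.04 0"
}}

```text
clock: 12.8
tool_pos: [0.5887, -0.1051, 0.0814]
eef_rot: [0.053, 0.999, -0.001, -0.004]
contact_force: [-1.5, 0.4, 0.8]
opening: 0.002
finger_force: 0.4
```

{"fn": "send_rows", "kwargs": {
  "rows": "0 0 0.005 0;0 0 0.01 0;0 0 0.015 0;0 0 0.02 0;0 0 0.025 0;0 0 0.025 0"
}}

```text
clock: 13.3
tool_pos: [0.5932, -0.1003, 0.0805]
eef_rot: [0.051, 0.999, -0.0, 0.001]
contact_force: [-3.7, 1.1, 15.0]
opening: 0.005
finger_force: 7.4
```

```bash
python3 chk.py 8
```

```text
s8 [[-0.0368, -0.1731, 0.0748], [0.0467, -0.0696, 0.1275]] plane [-0.151 -0.47   0.09 ]
d8 [[-0.0552, -0.1618, 0.0744], [0.0401, -0.091, 0.0842]] plane [-0.007 -0.013  0.081]
clock 13.4
q [ 0.2922  0.8932 -0.3581  1.7508  0.5138  0.589   1.0933]
tool_pos [ 0.5933 -0.1003  0.0805]
eef_rot [ 0.0506  0.9987 -0.      0.0013]
contact_force [-3.1519  1.2541 14.9435]
opening 0.0049
```

{"fn": "send_rows", "kwargs": {
  "rows": "0 0 -0.12 0;0 0.03 -0.26 0;-0.05 0.07 -0.4 0;-0.05 0.07 -0.53 0;-0.05 0.07 -0.53 0;-0.05 0.07 -0.53 0;-0.05 0.07 -0.53 0",
  "jaw": 0.15
}}

```text
clock: 13.98
tool_pos: [0.6089, -0.0821, 0.2367]
eef_rot: [0.051, 0.999, -0.0, -0.0]
contact_force: [0.4, 0.2, -0.6]
opening: 0.424
finger_force: 0.0
```

```bash
cat > hh.py <<'E'
from h import *
import sys
c=np.array([.5965,.046]);x=np.array([np.cos(-.0225),np.sin(-.0225)]);y=np.array([-x[1],x[0]])
for fn in sys.argv[1:]:
    im,P=load(fn);I=im.astype(int);z=P[...,2];l0=(P[...,:2]-c)@x;l1=(P[...,:2]-c)@y
    g=(I[...,1]>I[...,0]+25)&(I[...,1]>I[...,2]+15)&(abs(z-.07)<.006)&(abs(l0)<.12)&(l1>-.23)&(l1<.1)
    A=np.c_[l0[g],l1[g]+.125,np.ones(g.sum())];cf=np.linalg.lstsq(A,z[g],rcond=None)[0]
    h=z-(cf[0]*l0+cf[1]*(l1+.125)+cf[2])
    gr=(h>.004)&(h<.02)
    for a in np.arange(-.162,.025,.02):
        m=gr&(abs(l0)<(.03 if a<-.09 else .008))&(abs(l1-a)<.0075)
        if m.sum()>3: print(round(a,3),np.median(h[m]*1e3).round(1),end=' | ')
    m=gr&(np.hypot(l0,l1+.125)<.036);A=np.c_[l0[m],l1[m]+.125,np.ones(m.sum())];print(fn,'head plane',np.linalg.lstsq(A,h[m],rcond=None)[0].round(4))
E
python3 - <<'E'
from h import *
st();snap('wrist','w9');snap('scene','s9');snap('side','d9')
E
python3 fit.py w9;echo; python3 hh.py w6 w9 s9 d9
```

```text
clock 13.9833
q [ 0.3195  0.7059 -0.4716  1.5927  0.376   0.9346  1.1876]
tool_pos [ 0.6089 -0.0821  0.2367]
eef_rot [ 5.100e-02  9.987e-01 -3.000e-04 -0.000e+00]
contact_force [ 0.3571  0.1747 -0.6411]
opening 0.4236
zd 0.06887781825380238
ring (array([ 0.5925, -0.078 ,  0.0567]), 111, np.float64(0.00031))
head (array([ 0.5912, -0.0792,  0.0477]), 110, np.float64(0.00032))
handle [5.825e-01 2.000e-04 7.290e-02] [0.6091 0.0708 0.0809]
pin 336 [ 0.5063 -0.145   0.1246]
-0.12 0.2545 -0.105 0.2478 -0.09 0.2486 -0.075 0.2485 -0.06 0.2457 -0.045 0.2542 -0.03 0.2556 -0.015 0.247 0.0 0.0108 0.015 0.0098 0.03 0.0099 0.045 0.0097 0.06 0.0098 
-0.162 11.7 | -0.142 11.8 | -0.122 11.3 | -0.102 11.0 | -0.082 11.5 | -0.062 9.6 | -0.042 9.3 | -0.022 9.1 | -0.002 8.6 | 0.018 8.2 | w6 head plane [-0.0028 -0.0169  0.0115]
-0.162 10.4 | -0.142 10.7 | -0.122 10.6 | -0.102 10.6 | -0.082 11.3 | -0.062 9.9 | -0.042 9.9 | -0.022 9.8 | -0.002 9.7 | 0.018 9.8 | w9 head plane [-0.0028 -0.0004  0.0107]
-0.162 10.2 | -0.142 10.7 | -0.122 10.6 | -0.102 10.6 | -0.082 10.8 | -0.062 9.6 | -0.042 10.0 | -0.022 9.9 | -0.002 9.8 | 0.018 9.4 | s9 head plane [-0.0051 -0.0031  0.0108]
-0.162 10.4 | -0.142 10.4 | -0.122 10.6 | -0.102 10.7 | -0.082 11.6 | -0.062 10.3 | -0.042 9.2 | -0.022 10.5 | -0.002 10.0 | 0.018 9.5 | d9 head plane [-0.0089 -0.0041  0.0107]
```

The bung is now level along the handle and 1–1.5 mm from centre. I check the other axis by sector.

Run:
```python
from h import *
c=np.array([.5965,.046]);x=np.array([np.cos(-.0225),np.sin(-.0225)]);y=np.array([-x[1],x[0]])
for fn in ('w6','w9','s5','s9','d5','d9'):
    im,P=load(fn);I=im.astype(int);z=P[...,2];l0=(P[...,:2]-c)@x;l1=(P[...,:2]-c)@y+.125
    g=(I[...,1]>I[...,0]+25)&(I[...,1]>I[...,2]+15)&(abs(z-.07)<.006)&(abs(l0)<.12)&(l1>-.1)&(l1<.1)
    A=np.c_[l0[g],l1[g],np.ones(g.sum())];cf=np.linalg.lstsq(A,z[g],rcond=None)[0]
    h=z-(cf[0]*l0+cf[1]*l1+cf[2])
    r=np.hypot(l0,l1);a=np.degrees(np.arctan2(l1,l0))%360
    print(fn,end=' ')
    for t in range(0,360,30):
        m=(abs((a-t+180)%360-180)<15)&(r>.022)&(r<.042)&(h>.003)&(h<.02);print(t,(np.mean(h[m])*1e3).round(1) if m.sum()>5 else '-',end='|')
    # ring too
    q=[]
    for t in range(0,360,90):
        m=(abs((a-t+180)%360-180)<30)&(r>.0515)&(r<.0545)&(abs(h)<.006);q.append((np.median(h[m])*1e3).round(1) if m.sum()>3 else None)
    print('ring',q)
```

```text
w6 0 10.9|30 10.5|60 10.6|90 12.2|120 10.8|150 10.7|180 10.9|210 11.2|240 11.9|270 12.5|300 11.6|330 11.2|ring [np.float64(0.4), np.float64(0.6), np.float64(0.5), np.float64(0.5)]
w9 0 10.1|30 10.0|60 10.2|90 11.9|120 10.5|150 10.0|180 10.1|210 10.1|240 10.6|270 11.6|300 10.2|330 10.1|ring [np.float64(0.4), np.float64(0.5), np.float64(0.4), np.float64(0.4)]
s5 0 10.9|30 10.5|60 10.5|90 12.0|120 10.8|150 10.5|180 10.7|210 11.1|240 11.9|270 12.8|300 11.7|330 11.2|ring [np.float64(0.4), np.float64(0.7), None, np.float64(0.6)]
s9 0 10.1|30 9.9|60 10.5|90 12.0|120 10.3|150 10.0|180 10.0|210 10.1|240 10.6|270 11.8|300 10.3|330 9.9|ring [np.float64(0.7), np.float64(1.2), None, np.float64(0.4)]
d5 0 11.1|30 10.5|60 10.7|90 12.2|120 10.8|150 10.6|180 10.9|210 11.4|240 12.1|270 12.4|300 11.4|330 10.8|ring [np.float64(0.1), None, None, np.float64(1.0)]
d9 0 10.0|30 10.0|60 9.7|90 11.9|120 10.9|150 9.7|180 10.2|210 9.9|240 11.0|270 11.5|300 10.1|330 10.1|ring [np.float64(0.1), np.float64(1.2), np.float64(0.4), np.float64(1.2)]
```

The head is flat on the rim all round: about 10.1 mm in every sector in all three views, with only the handle strip a little proud. Now the keeper. The pin is at about (0.5065, -0.146) and the pivot at about (0.591, -0.1535).

{"fn": "send_rows", "kwargs": {
  "rows": "0.1 -0.08 0 0;0.2 -0.16 0.1 0;0.3 -0.24 0.2 0;0.317 -0.248 0.28 0;0.317 -0.248 0.28 0;0.317 -0.248 0.36 0;0.317 -0.248 0.44 0;0.317 -0.248 0.455 0;0.317 -0.248 0.455 0",
  "jaw": 0.15
}}

```text
clock: 14.88
tool_pos: [0.507, -0.1454, 0.099]
eef_rot: [0.051, 0.999, 0.0, -0.001]
contact_force: [-0.2, 0.5, 0.1]
opening: 0.423
finger_force: 0.0
```

{"fn": "send_rows", "kwargs": {
  "rows": "0 0 0 0;0 0 0 0;0 0 0 0",
  "jaw": 0.5,
  "force": 5
}}

```text
clock: 15.13
tool_pos: [0.5082, -0.1463, 0.1013]
eef_rot: [0.051, 0.999, -0.0, 0.001]
contact_force: [0.1, 0.0, 0.1]
opening: 0.252
finger_force: 0.0
```

Run:
```python
from h import *
s=st();M=R.from_quat(s['eef_rot']).as_matrix();print(M.round(3))
p0=s['tool_pos'][:2];O=np.array([.591,-.1535]);ex=M[:2,0];ey=M[:2,1]
a0=np.arctan2(*(p0-O)[::-1]);print(np.degrees(a0),np.hypot(*(p0-O)))
ae=np.radians(90-1.29)
for k in range(0,19):
    a=a0-np.radians(5)*k
    if a<ae-.1: break
    d=O+.085*np.array([np.cos(a),np.sin(a)])-(O+.085*np.array([np.cos(a0),np.sin(a0)]))
    print(k,np.round([d@ex/.3,d@ey/.3,(a0-a)/2/np.pi],3))
```

```text
clock 15.1333
q [ 0.3969  0.7961 -0.3385  1.9651  0.5524  0.4689  1.1216]
tool_pos [ 0.5082 -0.1463  0.1013]
eef_rot [ 5.120e-02  9.987e-01 -1.000e-04  1.200e-03]
contact_force [0.0588 0.0316 0.0816]
opening 0.2516
[[-0.995  0.102  0.002]
 [ 0.102  0.995 -0.   ]
 [-0.002  0.    -1.   ]]
175.03118644918973 0.08312366666448343
0 [0. 0. 0.]
1 [-0.001  0.025  0.014]
2 [-0.004  0.049  0.028]
3 [-0.009  0.073  0.042]
4 [-0.016  0.097  0.056]
5 [-0.025  0.12   0.069]
6 [-0.036  0.142  0.083]
7 [-0.049  0.163  0.097]
8 [-0.063  0.183  0.111]
9 [-0.08   0.202  0.125]
10 [-0.098  0.219  0.139]
11 [-0.117  0.234  0.153]
12 [-0.138  0.248  0.167]
13 [-0.16   0.259  0.181]
14 [-0.182  0.269  0.194]
15 [-0.206  0.277  0.208]
16 [-0.23   0.283  0.222]
17 [-0.254  0.286  0.236]
18 [-0.279  0.288  0.25 ]
```

{"fn": "send_rows", "kwargs": {
  "rows": "-0.001 0.025 0 0.014;-0.004 0.049 0 0.028;-0.009 0.073 0 0.042;-0.016 0.097 0 0.056;-0.025 0.12 0 0.069;-0.036 0.142 0 0.083;-0.049 0.163 0 0.097;-0.063 0.183 0 0.111;-0.08 0.202 0 0.125;-0.08 0.202 0 0.125"
}}

```text
clock: 15.97
tool_pos: [0.5389, -0.0871, 0.1011]
eef_rot: [0.43, 0.903, 0.001, 0.001]
contact_force: [-0.0, 0.2, 0.2]
opening: 0.252
finger_force: 0.0
```

{"fn": "send_rows", "kwargs": {
  "rows": "-0.001 0.025 0 0.014;-0.004 0.049 0 0.028;-0.009 0.073 0 0.042;-0.016 0.097 0 0.056;-0.025 0.12 0 0.069;-0.036 0.142 0 0.083;-0.049 0.163 0 0.097;-0.049 0.163 0 0.097"
}}

```text
clock: 16.63
tool_pos: [0.5856, -0.0688, 0.1007]
eef_rot: [0.68, 0.733, 0.001, 0.001]
contact_force: [0.1, 0.7, 0.0]
opening: 0.249
finger_force: 0.0
```

Run:
```python
from h import *
s=st();M=R.from_quat(s['eef_rot']).as_matrix();print(M.round(3))
```

```text
clock 16.6333
q [ 0.0304  0.8324  0.015   1.7921 -0.0232  0.5153  0.1346]
tool_pos [ 0.5856 -0.0688  0.1007]
eef_rot [6.805e-01 7.328e-01 8.000e-04 6.000e-04]
contact_force [0.0882 0.6618 0.0346]
opening 0.2491
[[-0.074  0.997  0.002]
 [ 0.997  0.074  0.   ]
 [ 0.     0.002 -1.   ]]
```

{"fn": "send_rows", "kwargs": {
  "rows": "0 0.01 0 0.005;-0.001 0.02 0 0.01;-0.002 0.027 0 0.014;-0.002 0.027 0 0.014;-0.002 0.027 0 0.014"
}}

```text
clock: 17.05
tool_pos: [0.5927, -0.0691, 0.1001]
eef_rot: [0.712, 0.702, 0.0, 0.0]
contact_force: [-0.4, 0.0, -0.1]
opening: 0.254
finger_force: 0.1
```

{"fn": "send_rows", "kwargs": {
  "rows": "0 0.01 0 0;0 0.01 0 0;0 0.01 0 0"
}}

```text
clock: 17.3
tool_pos: [0.5958, -0.0691, 0.1]
eef_rot: [0.712, 0.702, 0.0, 0.0]
contact_force: [0.0, -0.1, 0.0]
opening: 0.251
finger_force: 0.2
```

Run:
```python
from h import *
st();b,_=snap('side','d11');a,_=snap('scene','s11')
o=[cv2.resize(b[110:290,190:330],(400,514)),cv2.resize(a[120:300,130:270],(400,514))]
cv2.imwrite('pics/c11.png',np.hstack(o)[:,:,::-1])
```

```text
clock 17.3
q [ 0.0169  0.844   0.0386  1.7599 -0.0565  0.5384  0.0768]
tool_pos [ 0.5958 -0.0691  0.1   ]
eef_rot [7.121e-01 7.021e-01 2.000e-04 1.000e-04]
contact_force [ 0.0258 -0.0779  0.0418]
opening 0.2512
```

View pics/c11.png

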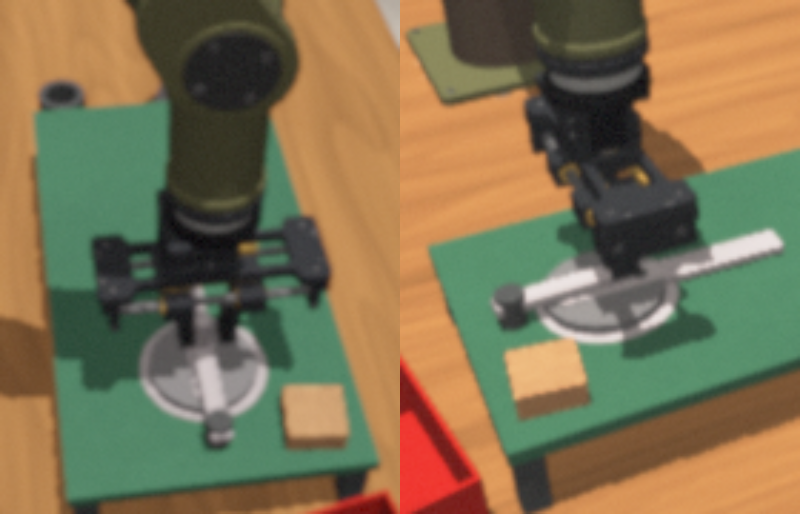

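The crops show the keeper bar almost in line over the bung, with the pin between the fingers. I push on until it meets the stop.

{"fn": "send_rows", "kwargs": {
  "rows": "0 0.01 0 0;0 0.01 0 0;0 0.01 0 0"
}}

```text
clock: 17.65
tool_pos: [0.5969, -0.0692, 0.0998]
eef_rot: [0.712, 0.702, -0.001, -0.001]
contact_force: [-5.5, 0.3, 2.7]
opening: 0.25
finger_force: 2.6
```

{"fn": "send_rows", "kwargs": {
  "rows": "0 0.007 0 0;0 0.007 0 0;0 0.007 0 0"
}}

```text
clock: 17.9
tool_pos: [0.5969, -0.0692, 0.0997]
eef_rot: [0.712, 0.702, -0.003, -0.003]
contact_force: [-8.9, 0.9, 6.1]
opening: 0.251
finger_force: 4.4
```

The bar is at its stop: 9 N against it and no motion. I back off, centre on the pin, open and lift away.

{"fn": "send_rows", "kwargs": {
  "rows": "0 -0.02 0 0;0 -0.02 0 0;0 -0.02 0 0;0 -0.02 -0.05 0;0 -0.02 -0.15 0;0 -0.02 -0.27 0;0.1 -0.02 -0.4 0;0.25 -0.02 -0.45 0;0.35 -0.02 -0.45 0;0.35 -0.02 -0.45 0",
  "jaw": 0.3
}}

```text
clock: 18.73
tool_pos: [0.5985, 0.0485, 0.2375]
eef_rot: [0.707, 0.707, 0.006, -0.001]
contact_force: [-0.2, 1.2, -0.0]
opening: 0.352
finger_force: 0.0
```

```bash
python3 - <<'E'
from h import *
st();im,P=snap('wrist','w12');b,_=snap('side','d12');a,Q=snap('scene','s12')
o=[cv2.resize(b[110:290,190:330],(400,514)),cv2.resize(a[120:300,130:270],(400,514))]
cv2.imwrite('pics/c12.png',np.hstack(o)[:,:,::-1])
c=np.array([.5965,.046]);x=np.array([np.cos(-.0225),np.sin(-.0225)]);y=np.array([-x[1],x[0]])
for fn in('s12','d12'):
    _,P=load(fn);z=P[...,2];l=np.stack([(P[...,:2]-c)@x,(P[...,:2]-c)@y],-1)
    k=(z>.108)&(z<.135)&(abs(l[...,0])<.05)&(l[...,1]<-.08)&(l[...,1]>-.15);print('pin',k.sum(),l[k].mean(0).round(4))
E
python3 hh.py s12 d12
```

```text
clock 18.7333
q [-0.1921  0.6518  0.068   1.6605 -0.0681  0.8235 -0.0931]
tool_pos [0.5985 0.0485 0.2375]
eef_rot [ 0.7075  0.7067  0.0058 -0.001 ]
contact_force [-0.2379  1.1918 -0.0406]
opening 0.3518
pin 69 [ 0.0047 -0.1174]
pin 54 [-0.0034 -0.1181]
-0.162 10.7 | -0.142 10.5 | -0.122 10.5 | -0.102 10.9 | -0.082 10.8 | -0.062 10.2 | -0.042 10.1 | -0.022 9.9 | -0.002 10.0 | 0.018 9.3 | s12 head plane [-0.0108 -0.008   0.0116]
-0.162 10.1 | -0.142 10.3 | -0.122 10.4 | -0.102 10.0 | -0.082 10.9 | -0.062 9.7 | -0.042 10.2 | -0.022 9.7 | -0.002 10.2 | 0.018 9.6 | d12 head plane [-0.006  -0.0038  0.0104]
```

View pics/c12.png

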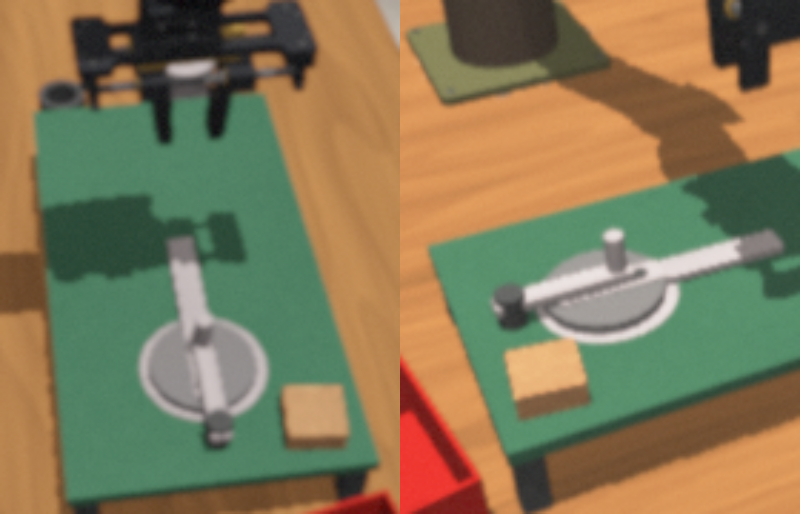

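The bar lies straight over the bung with the pin at stand x ≈ 0. The bung is level and home, and the robot is clear of everything, so I hand in.

```bash
python3 -c "
from plant import finish_job
print(finish_job())"
```

```text
the job is handed in; nothing more can be done
None
```

I handed the job in at about 19 s: the bung is fully home with its head flat on the rim all round, and the keeper bar lies across it at its stop; nothing else was touched.

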